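# Put the puzzle-room props back on their own plates

### The arm

A 6-joint arm with a two-finger parallel gripper is mounted at the origin on the work surface. World frame = base frame: x ahead of the robot, y to its left, z up, the work surface at z = 0. Lengths are in m, angles in rad, forces in N, time in s.
With the tool pointing down it reaches from about 0.35 to 0.775 m from the base axis. Payload 7.3 kg.
Tool frame: the origin (TCP) lies between the finger pads; the fingertips stand 8 mm ahead of it and the grasp point (between the pads) lies 11 mm behind it (robot.nose_length is the distance from the TCP to the fingertips, in m); z points along the fingers, y is the line along which they close (so a half turn about z gives the same grasp; the last joint's range is limited). The gripper opens to 92 mm and grips with 3 to 60 N. Pads are 19 mm wide; open, the fingers measure 130 mm over their backs; the gripper's body (75 mm by 190 mm) begins 47 mm behind the grasp point.
Start: joints at [-1.353, 0.342, 1.524, -0, 1.275, -0.146], TCP at [0.187, -0.491, 0.199] pointing down, gripper open.
Joint ranges: [-2.53, 2.53], [-0.77, 2.02], [0.04, 2.7], [-1, 4.14], [0.28, 2.66], [-3.11, 3.11]. Speed limits (rad/s): [2.57, 2.57, 3.14, 3.14, 3.14, 3.14].

### API

Orientations are given as [roll, pitch, yaw] about the fixed x, y, z axes, in that order (R = Rz(yaw) Ry(pitch) Rx(roll)).
In Python, from cell import robot gives the robot as it stands. The module is installed in compiled form; this text tells all that it offers.
- The arm moves only by the shell command python3 -m jog 'ROWS' [FORCE]. ROWS is JSON, a list that holds one entry, the list of rows, each a list of 5 numbers: the gripper's target within -1 to 1 (fully open at 1, half-way at 0, shut at -1), then the shift along the tool's x, y, z in m, then the turn about the tool's z in rad. A call has 1 to 5 rows; each row is the pose to reach, as a shift and turn from the pose commanded when the call began, along the tool's axes at that moment; what a row does not reach only later rows make up. A row lasts 1/12 s, in which the tool goes at most 41.7 mm and 7.16 degrees, less where a joint would pass 70% of its speed; a pose out of reach is approached as far as the arm can. A call with a gripper value outside its range is refused whole. The fingers move at their own pace and stop on an object; FORCE is the grip in N (left out, the last holds). Time passes only in rows, so rows that repeat a pose let the fingers close. It gives the time, the measured TCP pose, the force, the opening and the grip force at its end, in the units of the state.
- robot.observe(): the state, without advancing time (a new reading comes with each control period).
- robot.read_camera(name): name is "scene" or "side" or "wrist"; returns the picture (400x640x3 uint8, red, green, blue); there is no depth.
- robot.camera_model(name): a dict with "camera_matrix" (3x3 intrinsics, pixels), "dist_coeffs" ([k1, k2, p1, p2, k3] as OpenCV has them; the pictures are not rectified), "position" and "attitude" of the camera in the world; the wrist camera has in their place "mount" (4x4, takes a point from camera to tool coordinates, whose origin is the TCP and whose axes are the flange's). Camera axes: x right, y down, z forward; pixel columns grow to the right and rows downward; lengths in m; the calibration is good to about 2 mm. A picture is of the moment at which its call begins: read the wrist's pose just before it. camera_model takes no time and is no camera call.
- robot.hand_in(): hands the job in; it is judged then, once.
The state is a dict: "time": time; "qpos": joint angles; "qvel": joint speeds; "joint_efforts": joint torques, N m; "tool_pos": TCP position; "tool_rot": TCP orientation; "contact_force": force on the tool from outside, world axes, zero at the start; "torque": the same for the moment, N m; "opening": finger opening in m; "grip_force": force on a finger pad.
Only numpy, scipy, OpenCV 4.12 (cv2) and the standard library are available. Lean on these libraries where they do the work, as an engineer would, in place of code of your own. Each camera call takes 0.05 s, during which the arm holds its last target. There are 200 camera calls.

### The job

The four puzzle-room props have been left on each other's plates; put each back in the middle of its own: the torch standing on the large round plate, the fat wooden peg standing on the small round plate, the door wedge lying along the long plate, and the padlock lying flat on the square wooden plate. Use the empty black rubber mat to park a prop while you swap them round, and leave it empty at the end. Leave the bowl of small pegs where it is.

Things in the scene. Friction and masses are not known exactly. Their poses are not given: they have to be found in the camera images.
- torch_c (a point): Stubby blue plastic torch standing upright on its lens: 84 mm tall, head 40 mm diameter up to 13 mm high and narrowing to the barrel at 18 mm, barrel 30 mm diameter from there to the black rubber end cap at the top; about 90 g. The point is on its axis, half-way up (42 mm above its foot); z along the axis, up. Starts on the long or the square plate.
- peg_c (a point): Fat turned wooden peg, a plain cylinder standing upright: 28 mm diameter, 60 mm tall, top edge bevelled; about 50 g. The point is on its axis, half-way up (30 mm above its foot); z up. Starts on the long or the square plate.
- wedge_c (a point): Pale wooden door wedge lying on its flat underside: 100 mm long (its x axis), 40 mm wide (its y axis) with upright parallel sides, 36 mm high at the -x end sloping to 6 mm at the +x end. The point is at the middle of length and width, 10.5 mm above the underside (the wedge is 21 mm high there); z up; about 70 g. Starts on one of the two round plates and overhangs the small one.
- padlock_c (a point): Steel padlock lying flat, 84 mm long in all along its x axis: a body 60 mm long, 46 mm wide (y axis), 26 mm thick, from x = -42 to +18 mm, and a U-shaped shackle of 8 mm rod from there to x = +42 mm. The point is at the middle of the overall length and width (still 18 mm inside the body), 13 mm above the underside; z up; about 280 g. Starts on one of the two round plates.
- plate_round: Large round plywood plate, 112 mm diameter, 8 mm thick: the torch's own place. Fixed to the bench, its top 8 mm above the bench. Origin at the centre of its underside, z up.
- plate_small: Small round plywood plate, 78 mm diameter, 8 mm thick: the peg's own place. Fixed to the bench, its top 8 mm above the bench. Origin at the centre of its underside, z up.
- plate_long: Long rectangular plywood plate, 130 mm (its x axis) by 64 mm (y), 8 mm thick: the wedge's own place, wedge lengthwise along it, either way round. Fixed to the bench, its top 8 mm above the bench. Origin at the centre of its underside, z up.
- plate_square: Square plywood plate, 90 mm by 90 mm, 8 mm thick: the padlock's own place, turned any way. Fixed to the bench, its top 8 mm above the bench. Origin at the centre of its underside, z up.
- spare: Black rubber mat, 110 mm square, 8 mm thick, empty at the start: the free spot. Fixed to the bench, its top 8 mm above the bench. Origin at the centre of its underside, z up. The five plates and mats change places from start to start; their centres are at least 150 mm apart.
- bowl: Green ceramic bowl, 96 mm across, 42 mm high, with a few small pegs in it: to be left alone. Origin at the centre of its underside. The other small things lying among and beside the plates are under 40 mm high; taller equipment stands only farther out, along the back and sides of the bench.
Not all that is in view belongs to the job. There is more than one size of the part that bears peg_c; the job needs the middle-sized.

How it is judged:
On the way:
1. a prop is parked on the rubber mat (((horizontal distance between torch_c and spare below 0.045 m and z of torch_c in the frame of spare below 0.058 m and linear speed of torch below 0.03 m/s) or (horizontal distance between peg_c and spare below 0.045 m and z of peg_c in the frame of spare below 0.046 m and linear speed of peg below 0.03 m/s) or (horizontal distance between wedge_c and spare below 0.045 m and z of wedge_c in the frame of spare below 0.0265 m and linear speed of wedge below 0.03 m/s) or (horizontal distance between padlock_c and spare below 0.045 m and z of padlock_c in the frame of spare below 0.029 m and linear speed of padlock below 0.03 m/s))), for 0.2 s.
At the end, for the whole second after the job is handed in: Each prop rests on its own plate with its centre within 15 mm of the plate's centre (seen from above), at its resting height within 6 mm and upright or flat within 0.12 rad, at rest; the wedge's length is within 0.26 rad of the long plate's length (either way round). So the rubber mat is empty (horizontal distance between torch_c and plate_round below 0.015 m and z of torch_c in the frame of plate_round between 0.044 and 0.056 m and angle between each of torch_c, peg_c, wedge_c, padlock_c's own z axis and vertical below 0.12 rad and linear speed of each of torch, peg, wedge, padlock below 0.02 m/s and horizontal distance between peg_c and plate_small below 0.015 m and z of peg_c in the frame of plate_small between 0.032 and 0.044 m and horizontal distance between wedge_c and plate_long below 0.015 m and z of wedge_c in the frame of plate_long between 0.0125 and 0.0245 m and horizontal distance between padlock_c and plate_square below 0.015 m and z of padlock_c in the frame of plate_square between 0.015 and 0.027 m and angle between the x axis of wedge_c and the x axis of plate_long, either way round below 0.26 rad); the robot touches nothing.
It fails at once if the bowl of pegs is shifted by more than 30 mm (distance of bowl from where it was at the start of the episode above 0.03 m).
It also fails if it takes over 144 s, if anything falls off the work surface, if the arm or the gripper's body presses on something with over 40 N, if the wrist force passes 120 N, or if a joint passes its speed limit or range.

## Working session

There is one attempt and no reset: what is moved stays moved. The work goes in short steps, Python scripts to look and compute and a shell command to move; the robot and the scene stay as the last step left them, time stands still between calls to the robot, and variables do not carry over. Pictures are saved under pics/ and viewed, at most 18 in all, crops included, and the job is handed in when it is done.

```bash
mkdir -p pics; cat > h.py <<'E'
import numpy as np, cv2
from cell import robot
from scipy.spatial.transform import Rotation as R
def snap(n,f):
    s=robot.observe(); im=robot.read_camera(n); cv2.imwrite('pics/'+f+'.png',im[:,:,::-1]); np.save('pics/'+f+'.npy',im)
    return s,im
def pose(n,s=None):
    m=robot.camera_model(n)
    K=np.array(m['camera_matrix']);D=np.array(m['dist_coeffs'])
    if 'mount' in m:
        M=np.array(m['mount']);Rt=R.from_euler('xyz',s['tool_rot']).as_matrix()
        return K,D,Rt@M[:3,:3],np.array(s['tool_pos'])+Rt@M[:3,3]
    a=np.array(m['attitude'])
    Rm=a if a.shape==(3,3) else R.from_euler('xyz',a).as_matrix()
    return K,D,Rm,np.array(m['position'])
def ray(n,uv,z,s=None):
    K,D,Rm,p=pose(n,s)
    q=cv2.undistortPoints(np.array(uv,float).reshape(-1,1,2),K,D).reshape(-1,2)
    d=np.c_[q,np.ones(len(q))]@Rm.T
    return p+d*((z-p[2])/d[:,2])[:,None]
E
python3 - <<'E'
from h import *
for n in('scene','side','wrist'):
    s,_=snap(n,n+'0'); m=robot.camera_model(n); print(n,{k:np.round(v,3).tolist() for k,v in m.items()})
print(s)
E
```

```text
scene {'camera_matrix': [[395.147, 0.0, 321.58], [0.0, 395.147, 201.283], [0.0, 0.0, 1.0]], 'dist_coeffs': [-0.023, 0.0, 0.0, 0.0, 0.0], 'position': [0.917, -0.311, 0.639], 'attitude': [-2.403, 0.008, 0.905]}
side {'camera_matrix': [[360.838, 0.0, 324.952], [0.0, 360.838, 197.282], [0.0, 0.0, 1.0]], 'dist_coeffs': [0.019, 0.0, 0.0, 0.0, 0.0], 'position': [0.454, 0.489, 0.527], 'attitude': [-2.353, -0.02, -3.019]}
wrist {'camera_matrix': [[303.879, 0.0, 318.456], [0.0, 303.879, 201.158], [0.0, 0.0, 1.0]], 'dist_coeffs': [-0.004, 0.0, 0.0, 0.0, 0.0], 'mount': [[0.0, -0.959, -0.284, 0.076], [1.0, -0.0, 0.0, 0.0], [-0.0, -0.284, 0.959, -0.186], [0.0, 0.0, 0.0, 1.0]]}
{'time': 0.1, 'qpos': array([-1.35297055e+00,  3.42660513e-01,  1.52491122e+00,  9.87215274e-06,
        1.27541608e+00, -1.45989461e-01]), 'qvel': array([ 0.00083782, -0.00276219, -0.00120126,  0.00078746,  0.00071425,
        0.0014193 ]), 'joint_efforts': array([ 1.41642671e-03, -4.32007778e+01, -2.44693887e+01,  7.18870014e-02,
        5.25766995e-02, -4.58388502e-05]), 'tool_pos': array([ 0.18675859, -0.49022942,  0.19841421]), 'tool_rot': array([-3.14021371e+00, -2.12296047e-04,  3.63812213e-01]), 'contact_force': array([ 0.67879262, -0.20757104,  0.41649352]), 'torque': array([-0.04603373,  0.01875191, -0.04177596]), 'grip_force': 0.0, 'opening': 0.09190592208189473}
```

View pics/scene0.png

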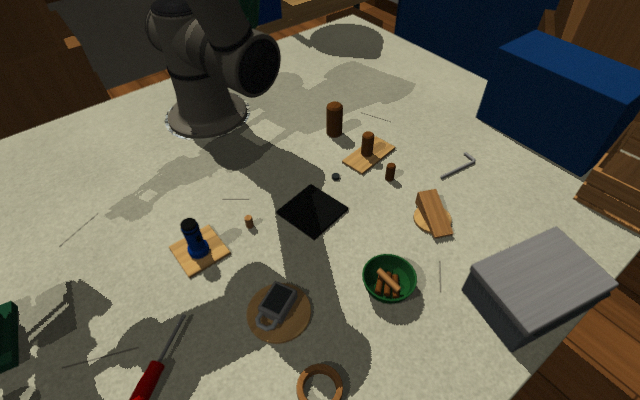

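View pics/side0.png

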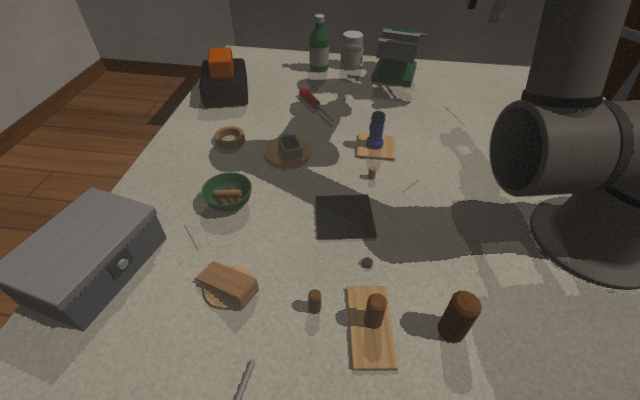

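The scene image shows these items and pixels:
- Torch (195,240) on the square plate.
- Padlock (276,306) on the large round plate.
- Wedge (434,213) on the small round plate.
- Candidates for the peg: (368,145) on the long plate, a bigger one at (334,119), smaller ones at (391,172) and (249,221). I choose (368,145), the middle size, on the long plate.
- Mat (312,211), bowl (390,278).

The side image agrees.

```bash
python3 - <<'E'
from h import *
S={'torch foot':((194,257),(375,148)),'square':((200,251),(377,148)),'round':((279,312),(288,151)),'padlock top':((277,300),(290,142)),'small':((433,218),(230,291)),'long':((369,155),(371,327)),'mat':((312,211),(345,216)),'bowl':((389,280),(228,195)),'pegtop':((368,135),(376,300)),'bigfoot':((335,134),(452,335)),'smallpegfoot':((391,179),(315,310)),'wedge':((434,213),(228,284))}
H={'padlock top':.034,'pegtop':.068,'bigfoot':0,'smallpegfoot':0,'wedge':.029,'bowl':.02}
for k,(a,b) in S.items():
    z=H.get(k,.008); print(k,ray('scene',[a],z)[0,:2].round(3),ray('side',[b],z)[0,:2].round(3))
im=np.load('pics/scene0.npy')[100:200,290:430]; cv2.imwrite('pics/c1.png',cv2.resize(im[:,:,::-1],None,fx=4,fy=4))
E
```

```text
torch foot [ 0.422 -0.242] [ 0.41  -0.211]
square [ 0.417 -0.226] [ 0.406 -0.212]
round [ 0.619 -0.177] [ 0.612 -0.17 ]
padlock top [ 0.611 -0.173] [ 0.606 -0.17 ]
small [0.643 0.192] [0.633 0.203]
long [0.414 0.223] [0.406 0.234]
mat [0.471 0.007] [0.463 0.016]
bowl [0.695 0.01 ] [0.698 0.003]
pegtop [0.409 0.218] [0.406 0.223]
bigfoot [0.292 0.217] [0.284 0.226]
smallpegfoot [0.501 0.213] [0.493 0.214]
wedge [0.644 0.187] [0.632 0.203]
```

View pics/c1.png

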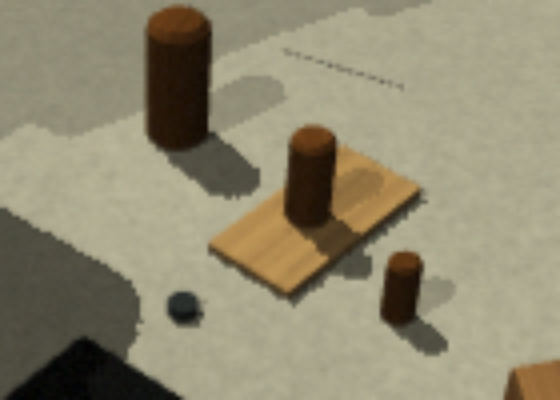

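The crop shows three pegs: big at crop (180,75), middle on the plate at (310,175), small at (402,285). The middle one on the long plate is the peg for the job.

```bash
python3 -m jog '[[[1,0.03,-0.025,-0.04,0.12],[1,0.06,-0.05,-0.08,0.24],[1,0.09,-0.08,-0.1,0.364],[1,0.12,-0.1,-0.1,0.364],[1,0.14,-0.115,-0.1,0.364]]]'
python3 -c "
from h import *
s=robot.observe();print(s['tool_pos'],s['tool_rot'],s['qpos'])"
```

```text
time: 0.57
tool_pos: [0.2738, -0.3384, 0.2999]
tool_rot: [3.139, -0.002, -0.002]
contact_force: [0.9, -0.4, 0.1]
opening: 0.0918
grip_force: 0.0
[ 0.27376224 -0.33838268  0.29993695] [ 3.13870103e+00 -1.61820035e-03 -2.29880759e-03] [-1.06702621e+00  1.05875581e-01  1.55524100e+00  1.37299470e-05
  1.47716248e+00  5.06070003e-01]
```

```bash
python3 -m jog '[[[1,0.02,-0.035,0,0],[1,0.04,-0.07,0,0],[1,0.06,-0.105,0,0],[1,0.08,-0.14,0,0],[1,0.095,-0.17,0,0]]]'; python3 -m jog '[[[1,0.02,-0.035,0,0],[1,0.04,-0.07,0,0],[1,0.06,-0.105,0,0],[1,0.09,-0.17,0,0],[1,0.09,-0.17,0,0]]]'
python3 -c "
from h import *
s,_=snap('wrist','w1');print(s['tool_pos'],s['tool_rot'])"
```

```text
time: 0.98
tool_pos: [0.3689, -0.1667, 0.2981]
tool_rot: [-3.141, -0.0, 0.0]
contact_force: [1.4, -0.1, 0.5]
opening: 0.0916
grip_force: 0.0
time: 1.4
tool_pos: [0.4589, 0.0039, 0.2979]
tool_rot: [-3.141, 0.0, 0.001]
contact_force: [0.4, -0.7, -0.5]
opening: 0.0918
grip_force: 0.0
[0.45894057 0.00393639 0.2978625 ] [-3.14091357e+00  1.24587637e-04  1.27643801e-03]
```

View pics/w1.png

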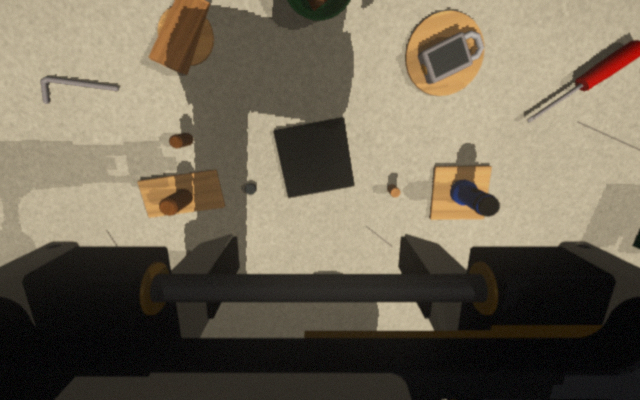

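The wrist view shows all parts: wedge on the small plate (185,35), padlock on the round plate (447,55), torch on the square plate (461,190), peg on the long plate (180,193), mat (315,157).

```bash
python3 - <<'E'
from h import *
im=np.load('pics/w1.npy'); s=robot.observe()
hsv=cv2.cvtColor(im,cv2.COLOR_RGB2HSV)
for k,p in dict(sq=(440,170),rd=(415,80),lg=(210,190),sm=(205,50),wed=(175,40),mat=(310,150),bench=(380,120),peg=(168,205),shadowbench=(220,80)).items(): print(k,hsv[p[1],p[0]])
m=cv2.inRange(hsv,(8,85,90),(25,255,255)); m[240:]=0
d=cv2.inRange(hsv,(0,0,0),(180,255,38)); d[240:]=0
vis=im.copy()
for mm in(m,d):
  cs,_=cv2.findContours(mm,cv2.RETR_EXTERNAL,cv2.CHAIN_APPROX_NONE)
  for c in cs:
    if cv2.contourArea(c)<400: continue
    w=ray('wrist',c.reshape(-1,2),.008,s)[:,:2].astype(np.float32)
    r=cv2.minAreaRect(w*1000); e=cv2.minEnclosingCircle(w*1000)
    print(cv2.boundingRect(c),'rect',np.round(r[0]),np.round(r[1]),round(r[2],1),'circ',np.round(e[0]),round(e[1]))
# big peg triangulation top scene/side
for n,q in(('scene',(334,105)),('side',(464,301))):
  print(n,[ray(n,[q],z)[0].round(3).tolist() for z in(.07,.08,.09,.1,.11)])
cv2.imwrite('pics/m1.png',m|d)
E
```

```text
sq [ 17 138 214]
rd [ 17 141 177]
lg [ 16 129  95]
sm [ 17 147 106]
wed [ 15 155  94]
mat [26 50 36]
bench [ 22  59 187]
peg [ 14 178 123]
shadowbench [22 53 92]
(137, 169, 88, 49) rect [407. 230.] [ 66. 132.] 8.4 circ [408. 230.] 72
(430, 165, 62, 55) rect [ 411. -221.] [90. 92.] 0.3 circ [ 411. -221.] 62
(191, 19, 24, 46) rect [627. 169.] [22. 64.] 65.1 circ [630. 177.] 32
(405, 10, 80, 86) rect [ 616. -171.] [111. 113.] 0.3 circ [ 616. -171.] 57
(148, 0, 62, 72) rect [646. 209.] [ 50. 111.] 57.0 circ [645. 206.] 59
(275, 119, 67, 48) rect [488.  19.] [ 61. 103.] 10.5 circ [496.  21.] 55
scene [[0.269, 0.232, 0.07], [0.28, 0.222, 0.08], [0.291, 0.213, 0.09], [0.303, 0.203, 0.1], [0.314, 0.194, 0.11]]
side [[0.283, 0.209, 0.07], [0.287, 0.215, 0.08], [0.291, 0.221, 0.09], [0.295, 0.227, 0.1], [0.298, 0.233, 0.11]]
```

View pics/m1.png

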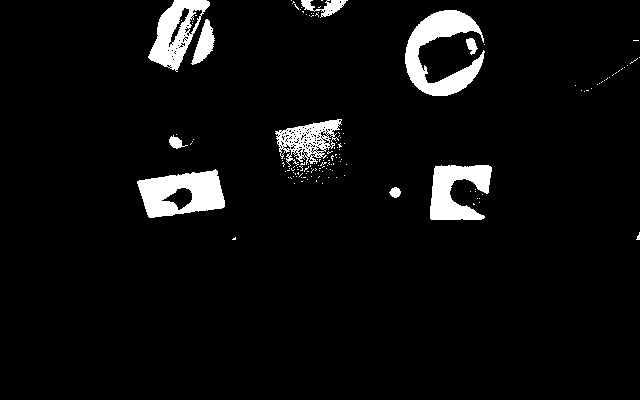

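The mask matches the plate sizes given (132×66, 90×92, 111×113 mm), so those three centres are good. Next are the torch, peg, mat and padlock.

```bash
python3 - <<'E'
from h import *
s=robot.observe(); im=np.load('pics/w1.npy')
print('mat',ray('wrist',[(276,128),(343,118),(354,185),(289,197)],.008,s).mean(0))
print('torch cap',ray('wrist',[(486,204)],.092,s),'foot',ray('wrist',[(462,191)],.02,s))
cv2.imwrite('pics/c2.png',cv2.resize(im[130:230,400:520,::-1],None,fx=5,fy=5,interpolation=cv2.INTER_CUBIC))
E
```

```text
mat [0.46621401 0.01254382 0.008     ]
torch cap [[ 0.41776363 -0.21823298  0.092     ]] foot [[ 0.41715902 -0.21835738  0.02      ]]
```

View pics/c2.png

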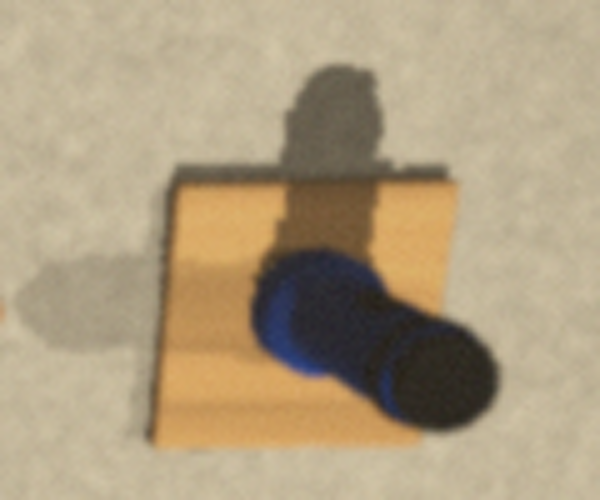

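The torch cap is at crop (440,377) and the head at (318,312), which puts both near (0.415, -0.220). It stands upright.

```bash
python3 -m jog '[[[1,-0.01,0.04,0,0],[1,-0.02,0.08,0,0],[1,-0.03,0.12,0,0],[1,-0.044,0.16,0,0],[1,-0.044,0.195,0,0]]]' 15 >/dev/null; python3 -m jog '[[[1,0,0.0295,0.02,0],[1,0,0.0295,0.06,0],[1,0,0.0295,0.1,0],[1,0,0.0295,0.12,0],[1,0,0.0295,0.12,0]]]'
```

```text
time: 2.28
tool_pos: [0.4114, -0.222, 0.1736]
tool_rot: [-3.136, 0.008, -0.001]
contact_force: [-0.1, -0.1, 0.0]
opening: 0.092
grip_force: 0.0
```

```bash
python3 -m jog '[[[1,0.003,-0.001,0.04,0],[1,0.003,-0.001,0.08,0],[1,0.003,-0.001,0.11,0],[1,0.003,-0.001,0.12,0],[1,0.003,-0.001,0.12,0]]]'; python3 -m jog '[[[-1,0,0,0,0],[-1,0,0,0,0],[-1,0,0,0,0],[-1,0,0,0,0],[-1,0,0,0,0]]]' 15;  python3 -m jog '[[[-1,0,0,0,0],[-1,0,0,0,0],[-1,0,0,0,0]]]'
```

```text
time: 2.7
tool_pos: [0.4166, -0.222, 0.0569]
tool_rot: [-3.139, 0.003, 0.0]
contact_force: [-0.4, -0.2, 0.3]
opening: 0.0916
grip_force: 0.0
time: 3.12
tool_pos: [0.4178, -0.223, 0.0591]
tool_rot: [3.14, -0.002, -0.0]
contact_force: [-0.4, 0.3, -1.0]
opening: 0.0631
grip_force: 0.0
time: 3.37
tool_pos: [0.4173, -0.2226, 0.0583]
tool_rot: [3.141, -0.0, -0.0]
contact_force: [0.4, 0.2, -0.0]
opening: 0.0431
grip_force: 0.0
```

```bash
python3 -m jog '[[[-1,-0.001,0,0.004,0],[-1,-0.001,0,0.004,0],[-1,-0.001,0,0.004,0],[-1,-0.001,0,0.004,0],[-1,-0.001,0,0.004,0]]]' 15
```

```text
time: 3.78
tool_pos: [0.4162, -0.2226, 0.054]
tool_rot: [-3.141, 0.0, -0.0]
contact_force: [-0.5, 0.2, -1.2]
opening: 0.0289
grip_force: 14.9
```

```bash
python3 -m jog '[[[-1,0,0,-0.03,0],[-1,0,0,-0.06,0],[-1,0.01,-0.02,-0.08,0],[-1,0.02,-0.05,-0.08,0],[-1,0.03,-0.08,-0.08,0]]]' ; python3 -m jog '[[[-1,0.005,-0.035,0,0],[-1,0.01,-0.07,0,0],[-1,0.015,-0.105,0,0],[-1,0.02,-0.14,0,0],[-1,0.02,-0.156,0,0]]]'; python3 -m jog '[[[-1,0,0,0.03,0],[-1,0,0,0.06,0],[-1,0,0,0.072,0],[-1,0,0,0.075,0],[-1,0,0,0.075,0]]]'
```

```text
time: 4.2
tool_pos: [0.4474, -0.1427, 0.1356]
tool_rot: [3.14, -0.003, -0.002]
contact_force: [0.0, -0.2, -0.5]
opening: 0.029
grip_force: 14.9
time: 4.62
tool_pos: [0.4665, 0.0168, 0.1342]
tool_rot: [-3.141, -0.0, 0.002]
contact_force: [-0.3, -0.5, -1.0]
opening: 0.0291
grip_force: 14.9
time: 5.03
tool_pos: [0.4658, 0.0135, 0.0585]
tool_rot: [-3.141, 0.002, -0.0]
contact_force: [0.1, 0.0, -1.0]
opening: 0.029
grip_force: 14.9
```

```bash
python3 -m jog '[[[-1,0,0,0.002,0],[-1,0,0,0.004,0],[-1,0,0,0.004,0],[-1,0,0,0.004,0]]]' ; python3 -m jog '[[[0.3,0,0,0,0],[0.3,0,0,0,0],[0.3,0,0,0,0],[0.3,0,0,0,0],[0.3,0,0,0,0]]]'; python3 -m jog '[[[1,0,0,0,0],[1,0,0,-0.04,0],[1,0,0,-0.08,0],[1,0,0,-0.12,0],[1,0,0,-0.15,0]]]'
python3 -c "
from h import *
s,im=snap('wrist','w2');print(s['tool_pos'],s['tool_rot'])
hsv=cv2.cvtColor(im,cv2.COLOR_RGB2HSV)
cv2.imwrite('pics/w2c.png',im[:,:,::-1])"
```

```text
time: 5.37
tool_pos: [0.4667, 0.0132, 0.0557]
tool_rot: [3.141, -0.001, -0.0]
contact_force: [0.2, 0.5, -1.5]
opening: 0.029
grip_force: 14.9
time: 5.78
tool_pos: [0.4663, 0.0134, 0.0552]
tool_rot: [3.141, -0.0, -0.0]
contact_force: [0.1, -0.1, 0.4]
opening: 0.057
grip_force: 0.0
time: 6.2
tool_pos: [0.4668, 0.0134, 0.2083]
tool_rot: [3.141, -0.003, -0.0]
contact_force: [0.6, -0.6, -0.0]
opening: 0.0882
grip_force: 0.0
[0.4668217  0.01335439 0.20832194] [ 3.14107696e+00 -2.94804555e-03 -6.72058782e-05]
```

View pics/w2.png

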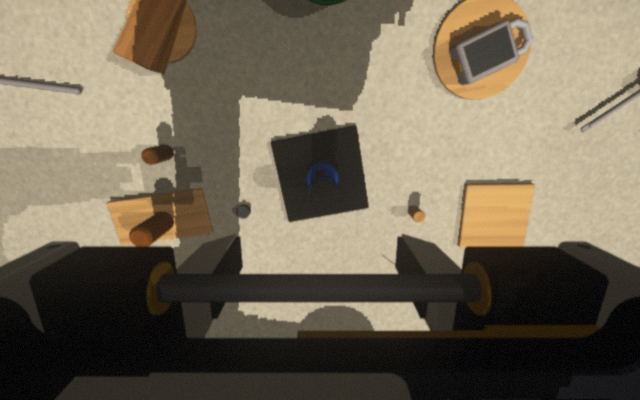

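The torch stands on the mat at (322,180), the square plate is empty, and the padlock shackle points image-right and slightly up. I'll hover over the padlock, turned to match it.

```bash
python3 -m jog '[[[1,0.025,0.032,0,0.12],[1,0.05,0.064,0,0.24],[1,0.075,0.096,0,0.36],[1,0.1,0.128,0,0.48],[1,0.125,0.16,0,0.6]]]' >/dev/null; python3 -m jog '[[[1,0.03,0.009,0,0.12],[1,0.03,0.009,0,0.24],[1,0.03,0.009,0,0.36],[1,0.03,0.009,0,0.48],[1,0.03,0.009,0,0.6]]]' >/dev/null; python3 -m jog '[[[1,0,0,0,0.09],[1,0,0,0,0.09]]]'
python3 -c "
from h import *
s,im=snap('wrist','w3');print(s['tool_pos'],s['tool_rot'])"
```

```text
time: 7.25
tool_pos: [0.6108, -0.171, 0.2044]
tool_rot: [3.141, 0.0, -1.293]
contact_force: [-0.1, 0.1, -0.6]
opening: 0.0918
grip_force: 0.0
[ 0.6107678  -0.17099771  0.20442776] [ 3.14085669e+00  4.87726799e-04 -1.29345519e+00]
```

View pics/w3.png

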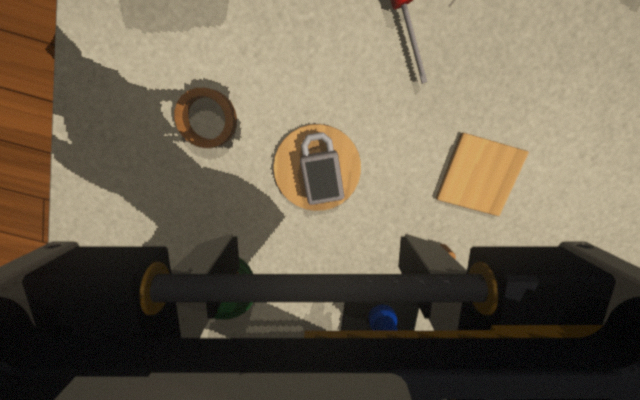

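The padlock lies on the round plate with its shackle at (317,140) and its dark panel centred near (322,178), tilted slightly.

```bash
cat > pad.py <<'E'
from h import *
def run(f,roi,vmax,z,s):
    im=np.load(f'pics/{f}.npy');x0,y0,x1,y1=roi
    hsv=cv2.cvtColor(im,cv2.COLOR_RGB2HSV); m=cv2.inRange(hsv,(0,0,0),(180,255,vmax)); k=np.zeros_like(m);k[y0:y1,x0:x1]=m[y0:y1,x0:x1]
    cs,_=cv2.findContours(k,cv2.RETR_EXTERNAL,cv2.CHAIN_APPROX_NONE); c=max(cs,key=cv2.contourArea)
    w=ray('wrist',c.reshape(-1,2),z,s)[:,:2].astype(np.float32)*1000
    print(cv2.boundingRect(c),cv2.minAreaRect(w))
E
python3 - <<'E'
from pad import *
s=robot.observe(); im=np.load('pics/w3.npy'); print(im[178,322],im[156,320],im[200,318])
for v in(50,75): run('w3',(295,150,350,215),v,.034,s)
h=cv2.cvtColor(im,cv2.COLOR_RGB2HSV)
# non-wood within plate => padlock outline
g=cv2.inRange(h,(0,0,0),(180,75,255)); k=np.zeros_like(g); k[125:208,285:352]=g[125:208,285:352]
cv2.imwrite('pics/k.png',k)
cs,_=cv2.findContours(k,cv2.RETR_EXTERNAL,cv2.CHAIN_APPROX_NONE)
for c in cs:
    if cv2.contourArea(c)>200: print(cv2.boundingRect(c),cv2.minAreaRect(ray('wrist',c.reshape(-1,2),.034,s)[:,:2].astype(np.float32)*1000))
print(ray('wrist',[(303,157),(336,152),(344,198),(310,204),(315,134)],.034,s).round(3))
E
```

```text
[67 61 56] [127 118 108] [117 108 101]Traceback (most recent call last):
  File "<stdin>", line 3, in <module>
  File "pad.py", line 5, in run
    cs,_=cv2.findContours(k,cv2.RETR_EXTERNAL,cv2.CHAIN_APPROX_NONE); c=max(cs,key=cv2.contourArea)
                                                                        ~~~^^^^^^^^^^^^^^^^^^^^^^^^
ValueError: max() iterable argument is empty
```

```bash
python3 - <<'E'
from pad import *
s=robot.observe(); im=np.load('pics/w3.npy')
for v in(75,88): run('w3',(295,150,350,215),v,.034,s)
h=cv2.cvtColor(im,cv2.COLOR_RGB2HSV)
g=cv2.inRange(h,(0,0,0),(180,75,255)); k=np.zeros_like(g); k[125:208,285:352]=g[125:208,285:352]
cs,_=cv2.findContours(k,cv2.RETR_EXTERNAL,cv2.CHAIN_APPROX_NONE)
for c in cs:
    if cv2.contourArea(c)>200: print(cv2.boundingRect(c),cv2.minAreaRect(ray('wrist',c.reshape(-1,2),.034,s)[:,:2].astype(np.float32)*1000))
print(ray('wrist',[(303,157),(336,152),(344,198),(310,204),(315,134)],.034,s).round(3))
E
```

```text
(306, 159, 32, 41) ((605.8818359375, -171.0852508544922), (31.47085189819336, 45.30159378051758), 26.03118133544922)
(306, 158, 33, 42) ((605.7349853515625, -171.12088012695312), (33.01247024536133, 46.928253173828125), 25.922746658325195)
(300, 133, 44, 71) ((611.7083129882812, -183.1036834716797), (45.08653259277344, 83.34674072265625), 25.9256649017334)
[[ 0.635 -0.19   0.034]
 [ 0.599 -0.207  0.034]
 [ 0.573 -0.156  0.034]
 [ 0.611 -0.137  0.034]
 [ 0.628 -0.22   0.034]]
```

```bash
python3 -m jog '[[[1,0.003,0.004,0.04,-0.1],[1,0.003,0.004,0.08,-0.174],[1,0.003,0.004,0.12,-0.174],[1,0.003,0.004,0.14,-0.174],[1,0.003,0.004,0.14,-0.174]]]'; python3 -m jog '[[[1,0,0,0.02,0],[1,0,0,0.034,0],[1,0,0,0.038,0],[1,0,0,0.038,0],[1,0,0,0.038,0]]]'
```

```text
time: 7.72
tool_pos: [0.6043, -0.1735, 0.0592]
tool_rot: [3.134, 0.008, -1.113]
contact_force: [0.4, 0.7, 0.3]
opening: 0.0918
grip_force: 0.0
time: 8.13
tool_pos: [0.6088, -0.1753, 0.0287]
tool_rot: [-3.14, -0.002, -1.115]
contact_force: [1.1, -0.1, 0.3]
opening: 0.0917
grip_force: 0.0
```

```bash
python3 -m jog '[[[1,0,0,0.004,0],[1,0,0,0.008,0],[-1,0,0,0.008,0],[-1,0,0,0.008,0],[-1,0,0,0.008,0]]]' 30;python3 -m jog '[[[-1,0,0,0,0],[-1,0,0,0,0],[-1,0,0,0,0],[-1,0,0,0,0],[-1,0,0,0,0]]]' 30; python3 -m jog '[[[-1,0,0,0,0],[-1,0,0,0,0],[-1,0,0,0,0]]]' 30
```

```text
time: 8.55
tool_pos: [0.608, -0.175, 0.0193]
tool_rot: [-3.141, -0.0, -1.116]
contact_force: [-0.5, 0.1, 0.4]
opening: 0.0767
grip_force: 0.0
time: 8.97
tool_pos: [0.6079, -0.175, 0.0191]
tool_rot: [3.142, -0.0, -1.116]
contact_force: [-0.1, 0.1, -0.1]
opening: 0.0432
grip_force: 0.0
time: 9.22
tool_pos: [0.6079, -0.175, 0.0191]
tool_rot: [3.142, -0.0, -1.116]
contact_force: [0.2, 0.1, -1.1]
opening: 0.023
grip_force: 0.0
```

The fingers closed past 46 mm without a grip, so I'll look.

```bash
python3 - <<'E'
from h import *
s,im=snap('wrist','w4'); print(s['opening'],s['grip_force'],s['tool_pos'],s['contact_force'])
s,im2=snap('scene','s4'); cv2.imwrite('pics/c4.png',np.vstack([cv2.resize(im[90:390,120:520],(400,300)),cv2.resize(im2[200:380,160:400],(400,300))])[:,:,::-1])
E
```

```text
0.022963380882306143 0.0 [ 0.60791239 -0.1750307   0.01913859] [ 0.16726804  0.12926501 -1.12028337]
```

View pics/c4.png

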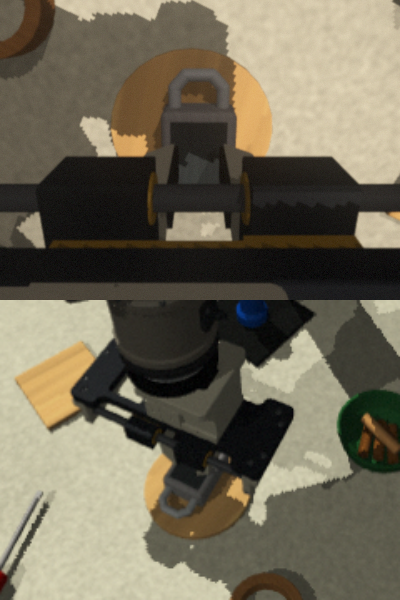

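```bash
python3 - <<'E'
from h import *
im=np.load('pics/w4.npy'); print(robot.observe()['opening'],robot.observe()['grip_force'])
c=np.clip(im[140:320,220:420].astype(float)*1.8,0,255).astype(np.uint8)
cv2.imwrite('pics/c5.png',cv2.resize(c[:,:,::-1],None,fx=3.3,fy=3.3,interpolation=cv2.INTER_CUBIC))
E
```

```text
0.015333829754004512 0.0
```

View pics/c5.png

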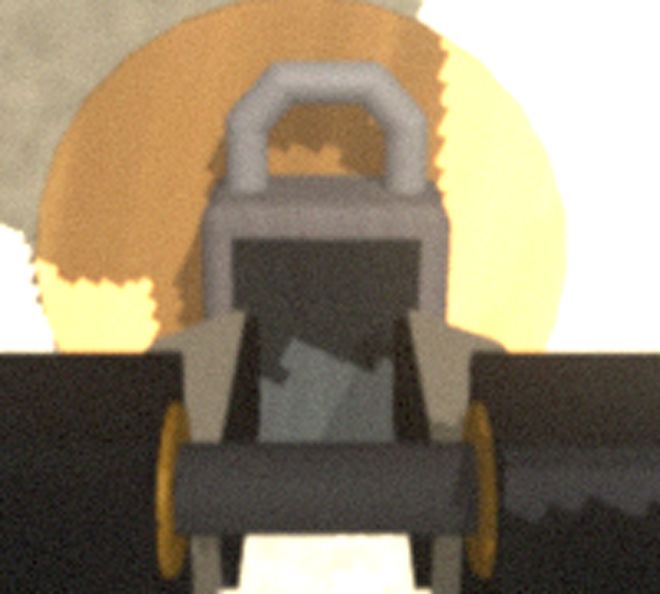

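The fingers appear over the padlock body and still closing without force (15 mm), so the pads are not engaging it. I'll open and check the tool height against the plate's apparent size.

```bash
python3 -m jog '[[[1,0,0,0,0],[1,0,0,0,0],[1,0,0,0,0],[1,0,0,0,0],[1,0,0,0,0]]]'; python3 -m jog '[[[1,0,0,0,0],[1,0,0,0,0],[1,0,0,0,0],[1,0,0,0,0],[1,0,0,0,0]]]'
python3 - <<'E'
from h import *
s,im=snap('wrist','w5'); sc,_=snap('side','s5')
h=cv2.cvtColor(im,cv2.COLOR_RGB2HSV); m=cv2.inRange(h,(8,85,50),(25,255,255)); m[230:]=0; m[:,:200]=0;m[:,440:]=0
cs,_=cv2.findContours(m,cv2.RETR_EXTERNAL,cv2.CHAIN_APPROX_NONE); c=max(cs,key=cv2.contourArea)
c=cv2.convexHull(c).reshape(-1,2); c=c[c[:,1]<225]
for z in(-.004,.002,.008,.014):
    w=ray('wrist',c,z,s)[:,:2]*1000
    A=np.c_[2*w,np.ones(len(w))]; q=np.linalg.lstsq(A,(w**2).sum(1),rcond=None)[0]; print(z,q[:2].round(1),'R',np.sqrt(q[2]+q[0]**2+q[1]**2).round(1))
c=np.clip(im[140:320,180:460].astype(float)*1.8,0,255).astype(np.uint8)
cv2.imwrite('pics/c6.png',cv2.resize(c[:,:,::-1],None,fx=2.8,fy=2.8,interpolation=cv2.INTER_CUBIC))
E
```

```text
time: 9.73
tool_pos: [0.6079, -0.175, 0.0191]
tool_rot: [3.142, -0.0, -1.116]
contact_force: [-0.1, -0.1, 0.1]
opening: 0.044
grip_force: 0.0
time: 10.15
tool_pos: [0.6079, -0.175, 0.0191]
tool_rot: [3.142, -0.0, -1.116]
contact_force: [-0.3, -0.8, -0.3]
opening: 0.077
grip_force: 0.0
-0.004 [ 612.7 -173.2] R 59.0
0.002 [ 613.6 -175.3] R 57.3
0.008 [ 614.4 -177.3] R 55.6
0.014 [ 615.2 -179.3] R 53.9
```

View pics/c6.png

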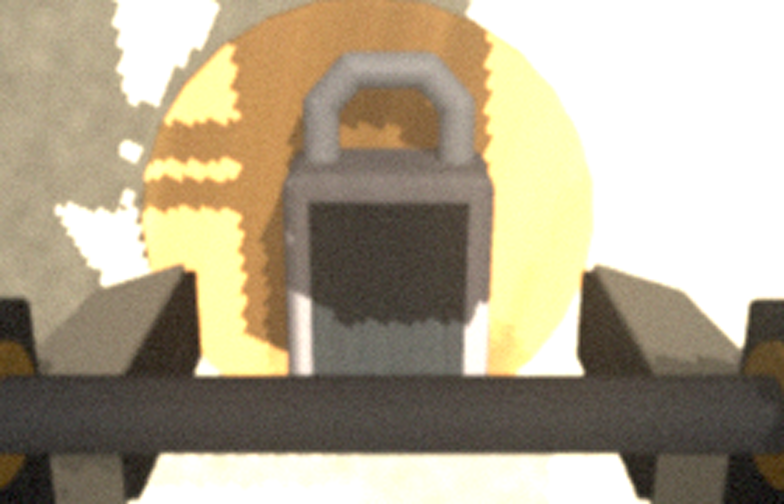

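The plate radius comes out right (55.6 mm), so the height reading is good. But the fingertips appear at about 0.17 m depth, roughly 25–30 mm short of where the text puts them. I'll check nose_length.

```bash
python3 -c "
from h import *
print(robot.nose_length, [a for a in dir(robot) if a[0]!='_'])
print(np.array(robot.camera_model('wrist')['mount']))
# tip front corners in w5: predict pixel of (x,±.0385,z)
K,D,_,_=pose('scene');m=robot.camera_model('wrist');M=np.linalg.inv(np.array(m['mount']))
for z in(.008,0,-.01,-.02,-.028):
  P=np.array([[x,y,z,1] for x in(.0095,-.0095) for y in(-.0385,.0385)])@M.T
  print(z,cv2.projectPoints(P[:,:3],np.zeros(3),np.zeros(3),np.array(m['camera_matrix']),np.array(m['dist_coeffs']))[0].reshape(-1,2).round(0).tolist())
"
```

```text
0.008 ['IKError', 'camera_model', 'hand_in', 'nose_length', 'observe', 'read_camera']
[[ 2.74928982e-05 -9.58983254e-01 -2.83462729e-01  7.67291802e-02]
 [ 9.99999937e-01 -7.43276670e-05  3.48447518e-04  3.75262290e-04]
 [-3.55224458e-04 -2.83462721e-01  9.58983191e-01 -1.86044895e-01]
 [ 0.00000000e+00  0.00000000e+00  0.00000000e+00  1.00000000e+00]]Traceback (most recent call last):
  File "<string>", line 9, in <module>
    print(z,cv2.projectPoints(P[:,:3],np.zeros(3),np.zeros(3),np.array(m['camera_matrix']),np.array(m['dist_coeffs']))[0].reshape(-1,2).round(0).tolist())
            ~~~~~~~~~~~~~~~~~^^^^^^^^^^^^^^^^^^^^^^^^^^^^^^^^^^^^^^^^^^^^^^^^^^^^^^^^^^^^^^^^^^^^^^^^^^^^^^^^^^^^^^^^^
cv2.error: OpenCV(4.12.0) /io/opencv/modules/calib3d/src/calibration_base.cpp:1490: error: (-215:Assertion failed) npoints >= 0 && (depth == CV_32F || depth == CV_64F) in function 'projectPoints'
```

```bash
python3 -c "
from h import *
m=robot.camera_model('wrist');M=np.linalg.inv(np.array(m['mount']))
for z in(.008,0,-.01,-.02,-.028):
  P=np.array([[x,y,z,1] for x in(.0095,-.0095) for y in(-.0385,.0385)])@M.T
  print(z,cv2.projectPoints(P[:,:3].copy(),np.zeros(3),np.zeros(3),np.array(m['camera_matrix']),np.array(m['dist_coeffs']))[0].reshape(-1,2).round(0).tolist())
"
```

```text
0.008 [[261.0, 215.0], [375.0, 215.0], [262.0, 241.0], [373.0, 241.0]]
0 [[259.0, 219.0], [377.0, 219.0], [260.0, 246.0], [375.0, 246.0]]
-0.01 [[255.0, 225.0], [380.0, 225.0], [257.0, 253.0], [378.0, 253.0]]
-0.02 [[252.0, 231.0], [383.0, 231.0], [254.0, 260.0], [381.0, 260.0]]
-0.028 [[249.0, 236.0], [386.0, 236.0], [251.0, 267.0], [384.0, 267.0]]
```

The tip corners match z = −28 mm in the tool frame, at pixels (249,236), (388,236) and (251,267). So the real fingertips are 36 mm shorter than stated. From here on I use fingertip z = tool z + 0.028 and descend accordingly, watching the force.

```bash
python3 -m jog '[[[1,0,0,0.008,0],[1,0,0,0.016,0],[1,0,0,0.022,0],[1,0,0,0.022,0],[1,0,0,0.022,0]]]'; python3 -m jog '[[[1,0,0,0.003,0],[1,0,0,0.006,0],[1,0,0,0.009,0],[1,0,0,0.011,0],[1,0,0,0.011,0]]]'
```

```text
time: 10.67
tool_pos: [0.6074, -0.1748, -0.0038]
tool_rot: [3.14, 0.001, -1.116]
contact_force: [0.1, -0.2, 0.8]
opening: 0.0918
grip_force: 0.0
time: 11.08
tool_pos: [0.6076, -0.1749, -0.0144]
tool_rot: [3.141, 0.001, -1.116]
contact_force: [-0.2, 0.4, -0.5]
opening: 0.0917
grip_force: 0.0
```

```bash
python3 -m jog '[[[-1,0,0,0,0],[-1,0,0,0,0],[-1,0,0,0,0],[-1,0,0,0,0],[-1,0,0,0,0]]]' 30;python3 -m jog '[[[-1,0,0,0,0],[-1,0,0,0,0],[-1,0,0,0,0],[-1,0,0,0,0]]]' 30
```

```text
time: 11.5
tool_pos: [0.608, -0.1751, -0.0137]
tool_rot: [-3.141, -0.0, -1.116]
contact_force: [0.2, -0.2, -0.2]
opening: 0.0632
grip_force: 0.0
time: 11.83
tool_pos: [0.608, -0.175, -0.0138]
tool_rot: [-3.142, -0.0, -1.116]
contact_force: [0.1, -0.3, 0.8]
opening: 0.0455
grip_force: 30.0
```

```bash
python3 -m jog '[[[-1,0,0,-0.02,0],[-1,0,0,-0.05,0],[-1,0,0,-0.08,0],[-1,-0.01,0.037,-0.08,0],[-1,-0.02,0.074,-0.08,0]]]'; python3 -m jog '[[[-1,-0.01,0.037,0,0],[-1,-0.02,0.074,0,0],[-1,-0.03,0.11,0,0],[-1,-0.034,0.123,0,0],[-1,-0.034,0.123,0,0]]]';python3 -m jog '[[[-1,0,0,0.03,0],[-1,0,0,0.055,0],[-1,0,0,0.07,0],[-1,0,0,0.074,0],[-1,0,0,0.074,0]]]'
```

```text
time: 12.25
tool_pos: [0.5341, -0.19, 0.0677]
tool_rot: [-3.138, -0.005, -1.114]
contact_force: [-1.7, -0.6, -4.5]
opening: 0.0458
grip_force: 30.0
time: 12.67
tool_pos: [0.4035, -0.2125, 0.0657]
tool_rot: [3.139, 0.003, -1.119]
contact_force: [0.6, 0.3, -3.5]
opening: 0.0454
grip_force: 30.0
time: 13.08
tool_pos: [0.4072, -0.2125, -0.0089]
tool_rot: [3.141, 0.002, -1.116]
contact_force: [-0.5, -0.2, -3.1]
opening: 0.0457
grip_force: 30.0
```

Position is right; I'll lower the last 5 mm, release and rise.

```bash
python3 -m jog '[[[-1,0,0,0.002,0],[-1,0,0,0.004,0],[-1,0,0,0.0055,0],[-1,0,0,0.0055,0],[-1,0,0,0.0055,0]]]'; python3 -m jog '[[[1,0,0,0,0],[1,0,0,0,0],[1,0,0,0,0],[1,0,0,0,0],[1,0,0,0,0]]]'; python3 -m jog '[[[1,0,0,-0.02,0],[1,0,0,-0.06,0],[1,0,0,-0.1,0],[1,0,0,-0.14,0],[1,0,0,-0.16,0]]]'
python3 - <<'E'
from h import *
s,im=snap('wrist','w6'); print(s['tool_pos'],s['tool_rot']); cv2.imwrite('pics/c7.png',im[:280,:,::-1])
h=cv2.cvtColor(im,cv2.COLOR_RGB2HSV)
m=cv2.inRange(h,(8,85,60),(25,255,255)); m[240:]=0
cs,_=cv2.findContours(m,cv2.RETR_EXTERNAL,cv2.CHAIN_APPROX_NONE)
for c in cs:
    if cv2.contourArea(c)>800: print(cv2.boundingRect(c),cv2.minAreaRect(ray('wrist',c.reshape(-1,2),.008,s)[:,:2].astype(np.float32)*1000))
E
```

```text
time: 13.5
tool_pos: [0.4075, -0.2132, -0.013]
tool_rot: [-3.141, -0.001, -1.116]
contact_force: [1.1, 0.2, -3.4]
opening: 0.0457
grip_force: 30.0
time: 13.92
tool_pos: [0.4074, -0.2131, -0.0132]
tool_rot: [-3.141, -0.001, -1.116]
contact_force: [0.5, 0.0, 0.0]
opening: 0.0745
grip_force: 0.0
time: 14.33
tool_pos: [0.4087, -0.214, 0.1512]
tool_rot: [-3.139, -0.006, -1.116]
contact_force: [1.3, -0.3, 0.3]
opening: 0.0919
grip_force: 0.0
[ 0.40867443 -0.21403289  0.15123412] [-3.13865488 -0.00595887 -1.11608676]
(272, 120, 107, 105) ((408.3620300292969, -226.141845703125), (90.48870849609375, 90.70964050292969), 0.8992304801940918)
(76, 75, 109, 110) ((612.8797607421875, -177.71527099609375), (114.57537841796875, 111.7666244506836), 44.68210983276367)
```

View pics/c7.png

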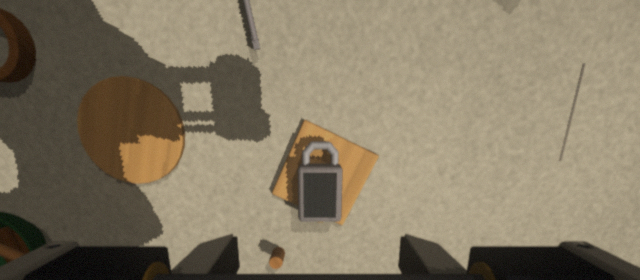

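The padlock lies flat on the square plate (plate centre near (325,172), padlock near (320,182)). I'll check its offset numerically.

```bash
python3 - <<'E'
from h import *
s,im=snap('wrist','w7'); print(s['tool_pos'],s['tool_rot'])
h=cv2.cvtColor(im,cv2.COLOR_RGB2HSV)
m=cv2.inRange(h,(8,85,60),(25,255,255)); m[240:]=0
cs,_=cv2.findContours(m,cv2.RETR_EXTERNAL,cv2.CHAIN_APPROX_NONE)
for c in cs:
    if cv2.contourArea(c)>800: print(cv2.boundingRect(c),cv2.minAreaRect(ray('wrist',c.reshape(-1,2),.008,s)[:,:2].astype(np.float32)*1000))
v=cv2.inRange(h,(0,0,0),(180,70,255)); k=np.zeros_like(v);k[160:223,298:343]=cv2.inRange(h,(0,0,0),(180,90,100))[160:223,298:343]
c=max(cv2.findContours(k,cv2.RETR_EXTERNAL,cv2.CHAIN_APPROX_NONE)[0],key=cv2.contourArea)
r=cv2.minAreaRect(ray('wrist',c.reshape(-1,2),.034,s)[:,:2].astype(np.float32)*1000); print('panel',cv2.boundingRect(c),r)
a=s['tool_rot'][2]; print('pad centre',np.array(r[0])+12*np.array([np.cos(a),np.sin(a)]))
E
```

```text
[ 0.4099334  -0.21494958  0.15334235] [-3.13666226 -0.00996027 -1.11599934]
(273, 121, 106, 105) ((408.2246398925781, -226.12754821777344), (90.65684509277344, 90.63018035888672), 0.7596012949943542)
(80, 78, 107, 108) ((612.603271484375, -177.48532104492188), (114.01913452148438, 111.78997802734375), 33.30982971191406)
panel (304, 174, 34, 45) ((405.0556335449219, -209.31019592285156), (34.43444061279297, 47.493621826171875), 26.11260414123535)
pad centre [ 410.32699289 -220.09039864]
```

```bash
python3 - <<'E'
from h import *
P={'w1':([0.45894,0.00394,0.29786],[-3.1409,0.0001,0.00128]),'w2':([0.46682,0.01335,0.20832],[3.14108,-.00295,-.00007]),'w3':([0.61077,-0.171,0.20443],[3.14086,.0005,-1.29346])}
for f,(p,r) in P.items():
    s=dict(tool_pos=p,tool_rot=r); im=np.load(f'pics/{f}.npy'); h=cv2.cvtColor(im,cv2.COLOR_RGB2HSV)
    m=cv2.inRange(h,(8,85,90),(25,255,255)); m[240:]=0; m[:,:100]=0
    for c in cv2.findContours(m,cv2.RETR_EXTERNAL,cv2.CHAIN_APPROX_NONE)[0]:
        if cv2.contourArea(c)>1500: q=cv2.minAreaRect(ray('wrist',c.reshape(-1,2),.008,s)[:,:2].astype(np.float32)*1000); print(f,cv2.boundingRect(c),np.round(q[0],1),np.round(q[1]))
E
```

```text
w1 (137, 169, 88, 49) [407.  225.9] [ 66. 132.]
w1 (430, 165, 62, 55) [ 409.6 -225.1] [90. 92.]
w1 (405, 10, 80, 86) [ 614.7 -176.3] [111. 113.]
w1 (148, 0, 62, 72) [646.  203.8] [ 50. 111.]
w2 (107, 188, 107, 52) [407.2 225.7] [ 65. 132.]
w2 (458, 183, 77, 57) [ 415.1 -224.7] [79. 93.]
w2 (433, 0, 98, 100) [ 610.9 -176. ] [105. 113.]
w2 (112, 0, 69, 68) [637.4 210.7] [47. 90.]
w3 (436, 133, 93, 83) [ 408.8 -226.1] [91. 90.]
w3 (273, 124, 88, 87) [ 614.3 -176.8] [111. 110.]
```

With each picture's own pose the plates agree in all views: square (0.409,-0.2255), round (0.6145,-0.1766), long (0.407,0.226), mat about (0.466,0.009). The padlock is about 5 mm off centre, which is within tolerance. Next is the torch.

```bash
python3 -m jog '[[[1,-0.031,-0.026,0,-0.12],[1,-0.062,-0.052,0,-0.24],[1,-0.093,-0.078,0,-0.36],[1,-0.124,-0.104,0,-0.48],[1,-0.155,-0.128,0,-0.6]]]'; python3 -m jog '[[[1,0,0,0,-0.12],[1,0,0,0,-0.24],[1,0,0,0,-0.36],[1,0,0,0,-0.48],[1,0,0,0,-0.516]]]'
```

```text
time: 14.85
tool_pos: [0.4537, -0.0156, 0.1456]
tool_rot: [3.141, 0.001, -0.511]
contact_force: [0.1, 0.2, 0.0]
opening: 0.0918
grip_force: 0.0
time: 15.27
tool_pos: [0.4534, -0.0171, 0.1454]
tool_rot: [-3.141, 0.002, 0.007]
contact_force: [-0.3, 0.6, -0.0]
opening: 0.0916
grip_force: 0.0
```

```bash
python3 -m jog '[[[1,0.011,-0.0305,0.01,0.007],[1,0.011,-0.0305,0.03,0.007],[1,0.011,-0.0305,0.06,0.007],[1,0.011,-0.0305,0.09,0.007],[1,0.011,-0.0305,0.11,0.007]]]'; python3 -m jog '[[[-1,0,0,0.015,0],[-1,0,0,0.02,0],[-1,0,0,0.02,0],[-1,0,0,0.02,0],[-1,0,0,0.02,0]]]' 20; python3 -m jog '[[[-1,0,0,0,0],[-1,0,0,0,0],[-1,0,0,0,0],[-1,0,0,0,0],[-1,0,0,0,0]]]'; python3 -m jog '[[[-1,0,0,0,0],[-1,0,0,0,0],[-1,0,0,0,0]]]'
```

```text
time: 15.68
tool_pos: [0.463, 0.0134, 0.0334]
tool_rot: [-3.141, 0.004, -0.007]
contact_force: [-0.8, 0.8, 0.4]
opening: 0.0918
grip_force: 0.0
time: 16.1
tool_pos: [0.4657, 0.0129, 0.0173]
tool_rot: [3.141, -0.001, -0.007]
contact_force: [-0.3, 0.4, -0.7]
opening: 0.0632
grip_force: 0.0
time: 16.52
tool_pos: [0.4653, 0.0128, 0.0169]
tool_rot: [3.141, -0.001, -0.007]
contact_force: [-0.5, 0.1, -0.8]
opening: 0.0299
grip_force: 7.0
time: 16.77
tool_pos: [0.4653, 0.0129, 0.0168]
tool_rot: [3.141, -0.0, -0.007]
contact_force: [-0.9, -0.4, 3.4]
opening: 0.0296
grip_force: 20.0
```

```bash
python3 -m jog '[[[-1,0,0,-0.025,0],[-1,0,0,-0.055,0],[-1,0.01,0.01,-0.075,0],[-1,0.03,0.035,-0.075,0],[-1,0.05,0.06,-0.075,0]]]'; python3 -m jog '[[[-1,0.025,0.032,0,0],[-1,0.05,0.064,0,0],[-1,0.075,0.096,0,0],[-1,0.1,0.128,0,0],[-1,0.1,0.13,0,0]]]'; python3 -m jog '[[[-1,0,0,0.03,0],[-1,0,0,0.055,0],[-1,0,0,0.068,0],[-1,0,0,0.07,0],[-1,0,0,0.07,0]]]'
```

```text
time: 17.18
tool_pos: [0.5158, -0.0475, 0.0932]
tool_rot: [3.141, -0.003, -0.005]
contact_force: [0.6, 0.0, -1.0]
opening: 0.0297
grip_force: 20.0
time: 17.6
tool_pos: [0.6169, -0.1841, 0.0905]
tool_rot: [3.139, -0.003, -0.011]
contact_force: [-0.9, -0.4, -0.5]
opening: 0.0297
grip_force: 20.0
time: 18.02
tool_pos: [0.6129, -0.1776, 0.0204]
tool_rot: [-3.141, 0.003, -0.007]
contact_force: [0.6, -0.5, -1.1]
opening: 0.0299
grip_force: 20.0
```

```bash
python3 -m jog '[[[-1,0.001,-0.001,0.002,0],[-1,0.001,-0.001,0.004,0],[-1,0.001,-0.001,0.005,0],[-1,0.001,-0.001,0.005,0],[-1,0.001,-0.001,0.005,0]]]'; python3 -m jog '[[[1,0,0,0,0],[1,0,0,0,0],[1,0,0,0,0],[1,0,0,0,0],[1,0,0,0,0]]]'; python3 -m jog '[[[1,0,0,-0.02,0],[1,0,0,-0.05,0],[1,0,0,-0.09,0],[1,0,0,-0.13,0],[1,0,0,-0.15,0]]]'
python3 - <<'E'
from h import *
s,im=snap('wrist','w8'); print(s['tool_pos'],s['tool_rot'])
h=cv2.cvtColor(im,cv2.COLOR_RGB2HSV)
m=cv2.inRange(h,(8,85,60),(25,255,255)); m[240:]=0;b=cv2.inRange(h,(100,120,20),(130,255,255)); b[240:]=0
for q,z in((m,.008),(b,.02)):
  for c in cv2.findContours(q,cv2.RETR_EXTERNAL,cv2.CHAIN_APPROX_NONE)[0]:
    if cv2.contourArea(c)>250: r=cv2.minAreaRect(ray('wrist',c.reshape(-1,2),z,s)[:,:2].astype(np.float32)*1000); print(cv2.boundingRect(c),np.round(r[0]),np.round(r[1]))
E
```

```text
time: 18.43
tool_pos: [0.6151, -0.1771, 0.0172]
tool_rot: [3.141, -0.001, -0.007]
contact_force: [-0.1, -0.9, -0.8]
opening: 0.0295
grip_force: 20.0
time: 18.85
tool_pos: [0.6148, -0.1772, 0.0167]
tool_rot: [3.141, -0.0, -0.007]
contact_force: [0.2, -0.8, 0.1]
opening: 0.0582
grip_force: 0.0
time: 19.27
tool_pos: [0.6165, -0.1778, 0.1722]
tool_rot: [3.139, -0.007, -0.007]
contact_force: [0.1, -0.6, 0.6]
opening: 0.0897
grip_force: 0.0
[ 0.616494   -0.17779803  0.17219588] [ 3.13877624 -0.00672753 -0.00718963]
(270, 133, 95, 94) [ 614. -177.] [111. 112.]
(0, 120, 39, 90) [629. 171.] [ 43. 108.]
(133, 85, 25, 53) [695.  17.] [56. 22.]
(305, 5, 69, 77) [ 761. -201.] [71. 72.]
```

```bash
python3 -m jog '[[[1,-0.018,-0.034,0,0],[1,-0.036,-0.068,0,0],[1,-0.054,-0.102,0,0],[1,-0.072,-0.136,0,0],[1,-0.088,-0.168,0,0]]]'>/dev/null; python3 -m jog '[[[1,-0.018,-0.034,0,0],[1,-0.036,-0.068,0,0],[1,-0.054,-0.102,0,0],[1,-0.072,-0.136,0,0],[1,-0.088,-0.168,0,0]]]'>/dev/null; python3 -m jog '[[[1,-0.018,-0.034,0,0],[1,-0.034,-0.062,0,0],[1,-0.034,-0.062,0,0],[1,-0.034,-0.062,0,0],[1,-0.034,-0.062,0,0]]]'
python3 - <<'E'
from h import *
s,im=snap('wrist','w9'); print(s['tool_pos'],s['tool_rot'])
h=cv2.cvtColor(im,cv2.COLOR_RGB2HSV); print(h[180:200:5,315:325:5].tolist())
cv2.imwrite('pics/c9.png',im[:280,100:540,::-1])
E
```

```text
time: 20.57
tool_pos: [0.4078, 0.2222, 0.1665]
tool_rot: [3.141, -0.0, -0.007]
contact_force: [-0.5, -0.3, 0.1]
opening: 0.092
grip_force: 0.0
[0.40780579 0.22217776 0.16650718] [ 3.14114669e+00 -2.62290525e-04 -6.51472719e-03]
[[[16, 146, 54], [17, 159, 53]], [[16, 153, 60], [14, 165, 65]], [[12, 155, 69], [15, 161, 68]], [[14, 172, 71], [15, 160, 67]]]
```

View pics/c9.png

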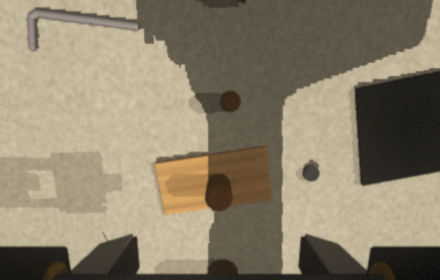

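The peg stands on the long plate, its top at full-image (319,196). The small peg is at (330,101) and the big one at (325,268).

```bash
python3 - <<'E'
from h import *
im=np.load('pics/w9.npy'); s=robot.observe()
print('peg',ray('wrist',[(319,196)],.068,s),'foot', ray('wrist',[(319,184)],.008,s),'big',ray('wrist',[(325,268)],.085,s)); print(s['tool_pos'])
E
```

```text
peg [[0.40545596 0.220881   0.068     ]] foot [[0.40328162 0.22073894 0.008     ]] big [[0.33673634 0.2155327  0.085     ]]
[0.40809915 0.22175012 0.16649488]
```

```bash
python3 -m jog '[[[1,-0.003,0.001,0.04,0],[1,-0.003,0.001,0.08,0],[1,-0.003,0.001,0.12,0],[1,-0.003,0.001,0.15,0],[1,-0.003,0.001,0.165,0]]]'; python3 -m jog '[[[-1,0,0,0.006,0],[-1,0,0,0.006,0],[-1,0,0,0.006,0],[-1,0,0,0.006,0],[-1,0,0,0.006,0]]]' 20; python3 -m jog '[[[-1,0,0,0,0],[-1,0,0,0,0],[-1,0,0,0,0],[-1,0,0,0,0],[-1,0,0,0,0]]]'; python3 -m jog '[[[-1,0,0,0,0],[-1,0,0,0,0],[-1,0,0,0,0]]]'
```

```text
time: 21.03
tool_pos: [0.4032, 0.2193, -0.0019]
tool_rot: [3.14, 0.005, -0.01]
contact_force: [0.2, 0.3, 0.2]
opening: 0.0923
grip_force: 0.0
time: 21.45
tool_pos: [0.4058, 0.2216, -0.0031]
tool_rot: [-3.141, -0.003, -0.008]
contact_force: [-0.0, 0.9, 0.8]
opening: 0.0632
grip_force: 0.0
time: 21.87
tool_pos: [0.4047, 0.2215, -0.0043]
tool_rot: [3.142, -0.0, -0.007]
contact_force: [0.6, 0.1, -0.7]
opening: 0.0299
grip_force: 0.0
time: 22.12
tool_pos: [0.4047, 0.2215, -0.0043]
tool_rot: [-3.142, -0.0, -0.007]
contact_force: [-0.8, 0.1, 3.0]
opening: 0.0272
grip_force: 20.0
```

```bash
python3 -m jog '[[[-1,0,0,-0.025,0],[-1,0,0,-0.055,0],[-1,0.01,0.02,-0.07,0],[-1,0.02,0.05,-0.07,0],[-1,0.03,0.08,-0.07,0]]]'; python3 -m jog '[[[-1,0.01,0.035,0,0],[-1,0.02,0.07,0,0],[-1,0.03,0.105,0,0],[-1,0.031,0.13,0,0],[-1,0.031,0.132,0,0]]]'; python3 -m jog '[[[-1,0,0,0.03,0],[-1,0,0,0.055,0],[-1,0,0,0.062,0],[-1,0,0,0.065,0],[-1,0,0,0.065,0]]]'
```

```text
time: 22.53
tool_pos: [0.435, 0.1409, 0.0667]
tool_rot: [-3.141, -0.003, -0.005]
contact_force: [0.1, -0.5, -0.7]
opening: 0.0278
grip_force: 20.0
time: 22.95
tool_pos: [0.4648, 0.0052, 0.0655]
tool_rot: [3.141, -0.0, -0.011]
contact_force: [0.3, -0.2, -0.4]
opening: 0.0276
grip_force: 20.0
time: 23.37
tool_pos: [0.4639, 0.0094, 0.0005]
tool_rot: [-3.141, 0.001, -0.007]
contact_force: [-0.4, 0.1, -0.6]
opening: 0.0274
grip_force: 20.0
```

```bash
python3 -m jog '[[[-1,0.001,0,0.002,0],[-1,0.001,0,0.0045,0],[-1,0.001,0,0.0045,0],[-1,0.001,0,0.0045,0]]]'; python3 -m jog '[[[1,0,0,0,0],[1,0,0,0,0],[1,0,0,0,0],[1,0,0,0,0],[1,0,0,0,0]]]'>/dev/null; python3 -m jog '[[[1,0,0,-0.02,0],[1,0,0,-0.05,0],[1,0,0,-0.09,0],[1,0,0,-0.13,0],[1,0,0,-0.17,0]]]'>/dev/null;python3 -m jog '[[[1,0.025,-0.027,0,0.12],[1,0.05,-0.054,0,0.24],[1,0.075,-0.08,0,0.36],[1,0.1,-0.107,0,0.48],[1,0.13,-0.138,0,0.57]]]'>/dev/null
python3 -m jog '[[[1,0.005,-0.04,0,0],[1,0.011,-0.064,0,0],[1,0.011,-0.064,0,0],[1,0.011,-0.064,0,0]]]'
python3 - <<'E'
from h import *
s,im=snap('wrist','w10'); print(s['tool_pos'],s['tool_rot'])
cv2.imwrite('pics/c10.png',cv2.resize(im[60:250,200:440,::-1],None,fx=3,fy=3,interpolation=cv2.INTER_CUBIC))
E
```

```text
time: 23.7
tool_pos: [0.4655, 0.009, -0.0034]
tool_rot: [3.141, -0.001, -0.007]
contact_force: [0.1, -0.2, 0.5]
opening: 0.0277
grip_force: 20.0
time: 25.28
tool_pos: [0.6391, 0.1935, 0.1648]
tool_rot: [3.14, 0.001, -0.576]
contact_force: [0.2, 0.2, 0.8]
opening: 0.0914
grip_force: 0.0
[0.63913697 0.193486   0.16475451] [ 3.14022157e+00  1.08609943e-03 -5.75559546e-01]
```

View pics/c10.png

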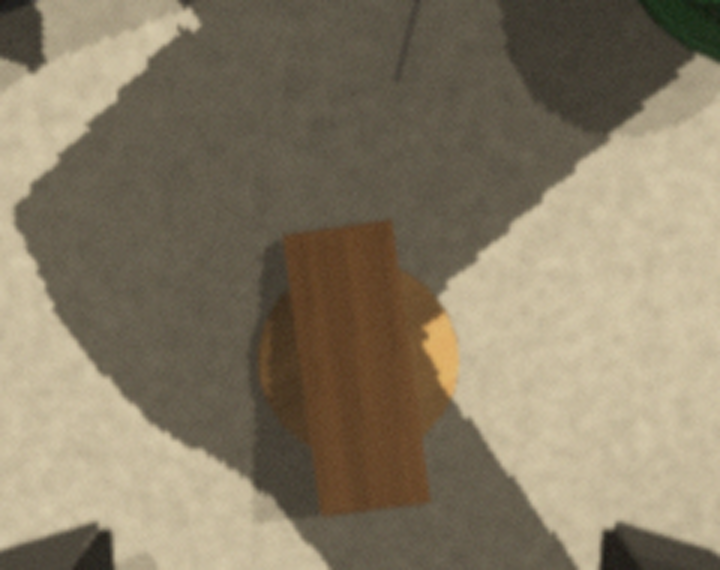

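The wedge's top corners are at crop (283,234), (391,220), (429,501) and (319,516). I'll test which end is thick against the known 40 × 100 mm.

```bash
python3 - <<'E'
from h import *
s=dict(tool_pos=[0.63914,0.19349,0.16475],tool_rot=[3.14022,.00109,-.57556])
c=np.array([(283,234),(391,220),(429,501),(319,516)])/3+[200,60]
for n,zf,zn in(('far thick',.044,.014),('near thick',.014,.044)):
    F=ray('wrist',c[:2],zf,s);N=ray('wrist',c[2:],zn,s)
    wf=np.linalg.norm(F[0]-F[1]);wn=np.linalg.norm(N[0]-N[1]); a=F[:,:2].mean(0)-N[:,:2].mean(0)
    print(n,'w',wf.round(4),wn.round(4),'L',np.linalg.norm(a).round(4),'ang',np.arctan2(a[1],a[0]).round(3),'c',((F+N).mean(0)/2)[:2].round(4), 'far',F[:,:2].mean(0).round(4),'near',N[:,:2].mean(0).round(4))
# plate edge points, crop px on visible arcs
p=np.array([(459,355),(262,355),(440,300),(452,395),(270,400),(425,285),(272,305)])/3+[200,60]
w=ray('wrist',p,.008,s)[:,:2]*1000
A=np.c_[2*w,np.ones(len(w))];q=np.linalg.lstsq(A,(w**2).sum(1),rcond=None)[0];print('small',q[:2].round(1),np.sqrt(q[2]+q[0]**2+q[1]**2).round(1))
E
python3 -c "
import cv2
a=cv2.imread('pics/scene0.png')[175:250,395:470];b=cv2.imread('pics/side0.png')[250:320,185:270]
import numpy as np
cv2.imwrite('pics/c11.png',np.hstack([cv2.resize(a,(360,360),interpolation=2),cv2.resize(b,(430,360),interpolation=2)]))"
```

```text
far thick w 0.0359 0.044 L 0.1125 ang -0.455 c [0.6363 0.1938] far [0.6868 0.1691] near [0.5857 0.2186]
near thick w 0.0395 0.0401 L 0.0983 ang -0.44 c [0.6407 0.1917] far [0.6851 0.1708] near [0.5962 0.2126]
small [638.3 191.4] 38.3
```

View pics/c11.png

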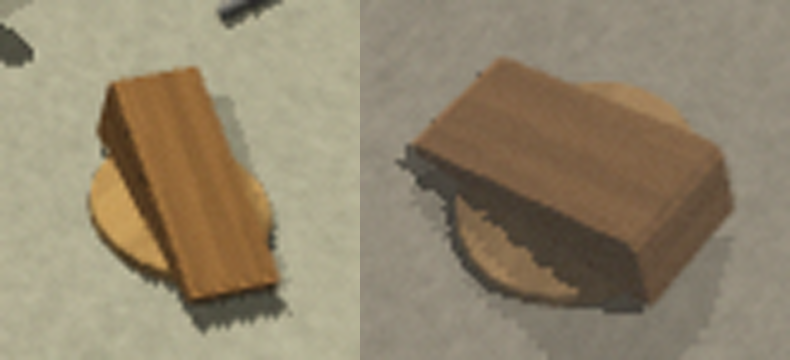

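The thick end is the near one (smaller x): widths 39.5/40.1 mm and length 98 mm agree. The wedge centre is (0.6407,0.1917), yaw −0.44. The small plate centre is (0.638,0.191), with a fitted radius of 38 mm. I'll grip 22 mm toward the thick end.

```bash
python3 -c "
from h import *
s=dict(tool_pos=[.4078,.22218,.16651],tool_rot=[3.14115,-.00026,-.0065])
print('bigpeg front foot',ray('wrist',[(325,259)],0,s))"
python3 -m jog '[[[1,-0.0196,0.0036,0.03,-0.11],[1,-0.0196,0.0036,0.07,-0.136],[1,-0.0196,0.0036,0.11,-0.136],[1,-0.0196,0.0036,0.13,-0.136],[1,-0.0196,0.0036,0.14,-0.136]]]'; python3 -m jog '[[[1,0,0,0.015,0],[1,0,0,0.028,0],[1,0,0,0.034,0],[1,0,0,0.034,0],[1,0,0,0.034,0]]]'
```

```text
bigpeg front foot [[0.30268404 0.2138884  0.        ]]
time: 25.75
tool_pos: [0.6178, 0.1985, 0.0228]
tool_rot: [3.137, 0.005, -0.442]
contact_force: [0.7, -1.0, -0.8]
opening: 0.0915
grip_force: 0.0
time: 26.17
tool_pos: [0.6212, 0.2001, -0.0071]
tool_rot: [-3.141, -0.001, -0.441]
contact_force: [0.5, -0.7, 1.2]
opening: 0.0919
grip_force: 0.0
```

```bash
python3 -m jog '[[[1,0,0,0.003,0],[-1,0,0,0.005,0],[-1,0,0,0.005,0],[-1,0,0,0.005,0],[-1,0,0,0.005,0]]]' 25; python3 -m jog '[[[-1,0,0,0,0],[-1,0,0,0,0],[-1,0,0,0,0],[-1,0,0,0,0],[-1,0,0,0,0]]]'; python3 -m jog '[[[-1,0,0,0,0],[-1,0,0,0,0],[-1,0,0,0,0]]]'
```

```text
time: 26.58
tool_pos: [0.621, 0.2003, -0.0127]
tool_rot: [-3.141, -0.0, -0.441]
contact_force: [0.2, 0.5, 0.9]
opening: 0.07
grip_force: 0.0
time: 27.0
tool_pos: [0.6209, 0.2003, -0.0129]
tool_rot: [3.142, -0.0, -0.441]
contact_force: [-0.8, -0.3, 0.7]
opening: 0.0401
grip_force: 25.0
time: 27.25
tool_pos: [0.6209, 0.2003, -0.0129]
tool_rot: [-3.142, -0.0, -0.441]
contact_force: [-0.7, 0.0, 1.4]
opening: 0.0399
grip_force: 25.0
```

```bash
python3 -m jog '[[[-1,0,0,-0.03,0],[-1,0,0,-0.06,0],[-1,0,0,-0.09,-0.12],[-1,0,0,-0.1,-0.24],[-1,0,0,-0.1,-0.36]]]'; python3 -m jog '[[[-1,-0.04,0.0025,0,-0.12],[-1,-0.08,0.005,0,-0.24],[-1,-0.12,0.0075,0,-0.36],[-1,-0.16,0.01,0,-0.48],[-1,-0.2,0.0127,0,-0.6]]]';python3 -m jog '[[[-1,0,0,0,-0.12],[-1,0,0,0,-0.24],[-1,0,0,0,-0.36],[-1,0,0,0,-0.48],[-1,0,0,0,-0.6]]]';python3 -m jog '[[[-1,0,0,0,-0.12],[-1,0,0,0,-0.24],[-1,0,0,0,-0.36],[-1,0,0,0,-0.48],[-1,0,0,0,-0.598]]]';python3 -m jog '[[[-1,0,0,0,0],[-1,0,0,0,0]]]'
```

```text
time: 27.67
tool_pos: [0.623, 0.2007, 0.0912]
tool_rot: [-3.14, -0.007, -0.075]
contact_force: [-0.3, 0.1, -1.5]
opening: 0.04
grip_force: 25.0
time: 28.08
tool_pos: [0.4183, 0.2036, 0.0869]
tool_rot: [3.142, 0.0, 0.524]
contact_force: [-0.3, -0.1, -0.7]
opening: 0.0399
grip_force: 25.0
time: 28.5
tool_pos: [0.4203, 0.2039, 0.0872]
tool_rot: [3.141, -0.0, 1.125]
contact_force: [0.4, 0.0, -1.2]
opening: 0.0399
grip_force: 25.0
time: 28.92
tool_pos: [0.4204, 0.2038, 0.0871]
tool_rot: [-3.142, 0.0, 1.723]
contact_force: [1.0, 0.2, -0.6]
opening: 0.0397
grip_force: 25.0
time: 29.08
tool_pos: [0.4204, 0.2038, 0.0871]
tool_rot: [-3.142, 0.0, 1.713]
contact_force: [0.4, -0.2, -0.9]
opening: 0.0397
grip_force: 25.0
```

```bash
python3 -m jog '[[[-1,0.001,-0.006,0.03,0],[-1,0.001,-0.006,0.06,0],[-1,0.001,-0.006,0.08,0],[-1,0.001,-0.006,0.092,0],[-1,0.001,-0.006,0.092,0]]]';python3 -m jog '[[[-1,0,0,0.003,0],[-1,0,0,0.006,0],[-1,0,0,0.0075,0],[-1,0,0,0.0075,0],[-1,0,0,0.0075,0]]]'
```

```text
time: 29.5
tool_pos: [0.4126, 0.2034, -0.0072]
tool_rot: [-3.137, 0.001, 1.713]
contact_force: [0.0, -0.5, -1.3]
opening: 0.0401
grip_force: 25.0
time: 29.92
tool_pos: [0.4148, 0.2041, -0.0119]
tool_rot: [3.141, -0.0, 1.716]
contact_force: [-0.3, 0.4, -0.9]
opening: 0.0399
grip_force: 25.0
```

```bash
python3 -m jog '[[[-1,0,0,0.001,0],[-1,0,0,0.001,0]]]';python3 -m jog '[[[0.7,0,0,0,0],[0.7,0,0,0,0],[0.7,0,0,0,0],[0.7,0,0,0,0],[0.7,0,0,0,0]]]';python3 -m jog '[[[0.7,0,0,-0.02,0],[0.7,0,0,-0.05,0],[0.7,0,0,-0.09,0],[0.7,0,0,-0.13,0],[0.7,0,0,-0.17,0]]]';python3 -m jog '[[[1,-0.03,0,0,0],[1,-0.03,0,0,0],[1,-0.03,0,0,0]]]'
python3 - <<'E'
from h import *
s,im=snap('wrist','w11'); print(s['tool_pos'],s['tool_rot'])
cv2.imwrite('pics/c12.png',cv2.resize(im[40:250,160:460,::-1],None,fx=2.5,fy=2.5,interpolation=cv2.INTER_CUBIC))
E
```

```text
time: 30.08
tool_pos: [0.4148, 0.2041, -0.0129]
tool_rot: [3.14, -0.0, 1.717]
contact_force: [0.3, -0.4, 1.5]
opening: 0.0401
grip_force: 25.0
time: 30.5
tool_pos: [0.4143, 0.2039, -0.0135]
tool_rot: [-3.141, 0.0, 1.717]
contact_force: [-0.8, 0.4, 1.3]
opening: 0.0687
grip_force: 0.0
time: 30.92
tool_pos: [0.4138, 0.2038, 0.1583]
tool_rot: [-3.141, 0.0, 1.717]
contact_force: [1.2, 0.5, 0.4]
opening: 0.0773
grip_force: 0.0
time: 31.17
tool_pos: [0.4188, 0.1736, 0.1568]
tool_rot: [3.141, -0.0, 1.715]
contact_force: [-0.4, 1.1, -0.3]
opening: 0.0906
grip_force: 0.0
[0.41876321 0.17362902 0.15682969] [ 3.14098506e+00 -3.23039121e-06  1.71477662e+00]
```

View pics/c12.png

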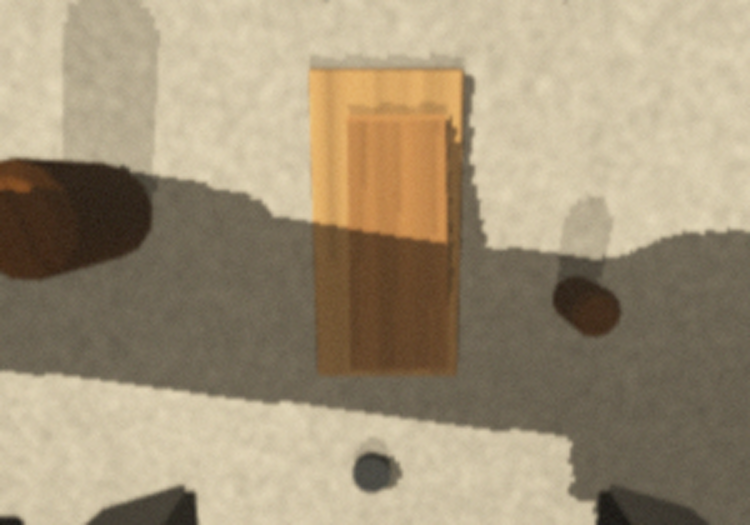

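The wedge lies lengthwise on the long plate. Plate corners are at crop (310,68)–(463,68)–(457,376)–(318,376), and the wedge's far edge at (348–449,115). I'll measure the offset.

```bash
python3 - <<'E'
from h import *
s=dict(tool_pos=[.41876,.17363,.15683],tool_rot=[3.14099,0,1.71478])
f=lambda p,z: ray('wrist',np.array(p)/2.5+[160,40],z,s)[:,:2]
P=f([(310,68),(463,68),(457,376),(318,376)],.008); F=f([(348,115),(449,115)],.014); N=f([(350,373),(457,373)],.044)
c=(F.mean(0)+N.mean(0))/2; p=P.mean(0); print('plate',p,'wedge',c,'L',np.linalg.norm(F.mean(0)-N.mean(0)),'w',np.linalg.norm(F[0]-F[1]),np.linalg.norm(N[0]-N[1]),'off',c-p)
print('side mid far offset',F.mean(0)-P[:2].mean(0))
E
```

```text
plate [0.40668525 0.22719433] wedge [0.41307723 0.2241602 ] L 0.10042784282412508 w 0.041017940620683 0.043402024412946834 off [ 0.00639198 -0.00303413]
side mid far offset [ 0.00746819 -0.01750856]
```

Offset 7 mm, within tolerance. Last is the peg.

```bash
python3 -m jog '[[[1,-0.04,0.006,0,0],[1,-0.08,0.012,0,0],[1,-0.12,0.018,0,0],[1,-0.16,0.0234,0,0],[1,-0.1697,0.0234,0,0]]]'; python3 -m jog '[[[1,0,0,0.03,0],[1,0,0,0.06,0],[1,0,0,0.09,0],[1,0,0,0.12,0],[1,0,0,0.14,0]]]'; python3 -m jog '[[[1,0,0,0.01,0],[1,0,0,0.018,0],[1,0,0,0.018,0]]]'
```

```text
time: 31.63
tool_pos: [0.4677, 0.006, 0.1555]
tool_rot: [-3.14, 0.001, 1.714]
contact_force: [2.2, -0.9, -0.2]
opening: 0.0916
grip_force: 0.0
time: 32.05
tool_pos: [0.4643, 0.011, 0.0133]
tool_rot: [-3.137, -0.002, 1.717]
contact_force: [-0.1, -0.5, -0.8]
opening: 0.0917
grip_force: 0.0
time: 32.3
tool_pos: [0.465, 0.0107, -0.0034]
tool_rot: [-3.137, -0.001, 1.717]
contact_force: [-1.1, -0.7, -1.0]
opening: 0.0916
grip_force: 0.0
```

```bash
python3 -m jog '[[[-1,-0.0015,0,0,0],[-1,-0.0015,0,0,0],[-1,-0.0015,0,0,0],[-1,-0.0015,0,0,0],[-1,-0.0015,0,0,0]]]' 20; python3 -m jog '[[[-1,0,0,0,0],[-1,0,0,0,0],[-1,0,0,0,0],[-1,0,0,0,0],[-1,0,0,0,0]]]'; python3 -m jog '[[[-1,0,0,0,0],[-1,0,0,0,0],[-1,0,0,0,0]]]'
```

```text
time: 32.72
tool_pos: [0.4672, 0.0082, -0.0008]
tool_rot: [3.14, 0.0, 1.717]
contact_force: [0.0, -0.5, 0.5]
opening: 0.063
grip_force: 0.0
time: 33.13
tool_pos: [0.4667, 0.0083, -0.0014]
tool_rot: [-3.141, 0.0, 1.717]
contact_force: [-1.1, -0.2, 0.7]
opening: 0.0294
grip_force: 0.2
time: 33.38
tool_pos: [0.4667, 0.0083, -0.0014]
tool_rot: [-3.141, 0.0, 1.717]
contact_force: [-1.1, 0.8, 0.8]
opening: 0.0273
grip_force: 20.0
```

```bash
python3 - <<'E'
from h import *
print('scene bottom edge',ray('scene',[(463,293),(525,347),(500,325)],0).round(3)[:,:2].tolist())
print('scene top',ray('scene',[(470,268),(557,228)],.09).round(3)[:,:2].tolist())
print('side bottom',ray('side',[(166,243),(85,333)],0).round(3)[:,:2].tolist())
E
python3 -m jog '[[[-1,0,0,-0.025,0],[-1,0,0,-0.055,0],[-1,0.005,0.01,-0.075,0],[-1,0.025,0.04,-0.075,0],[-1,0.04,0.07,-0.075,0]]]'
```

```text
scene bottom edge [[0.791, 0.106], [0.918, 0.106], [0.87, 0.106]]
scene top [[0.787, 0.093], [0.831, 0.282]]
side bottom [[0.779, 0.119], [0.823, 0.293]]
time: 33.8
tool_pos: [0.5315, 0.0586, 0.0755]
tool_rot: [3.138, 0.0, 1.715]
contact_force: [-0.2, -0.1, -0.2]
opening: 0.0276
grip_force: 20.0
```

```bash
python3 -m jog '[[[-1,0.025,0.028,0,0],[-1,0.05,0.056,0,0],[-1,0.075,0.084,0,0],[-1,0.1,0.112,0,0],[-1,0.116,0.126,0,0]]]';python3 -m jog '[[[-1,0,0,0.02,0],[-1,0,0,0.05,0],[-1,0,0,0.065,0],[-1,0,0,0.069,0],[-1,0,0,0.069,0]]]'; python3 -m jog '[[[-1,0,0,0.001,0],[-1,0,0,0.002,0],[-1,0,0,0.002,0]]]'
```

```text
time: 34.22
tool_pos: [0.64, 0.1941, 0.0732]
tool_rot: [3.14, -0.001, 1.718]
contact_force: [-0.4, -0.5, -0.6]
opening: 0.0272
grip_force: 20.0
time: 34.63
tool_pos: [0.637, 0.191, 0.0029]
tool_rot: [-3.138, 0.0, 1.717]
contact_force: [-0.1, 0.5, -0.2]
opening: 0.0275
grip_force: 20.0
time: 34.88
tool_pos: [0.6389, 0.1912, 0.004]
tool_rot: [3.139, 0.0, 1.717]
contact_force: [-1.0, 0.0, -0.3]
opening: 0.0277
grip_force: 20.0
```

```bash
python3 -m jog '[[[-1,0,0,0.0015,0],[-1,0,0,0.003,0],[-1,0,0,0.0035,0],[-1,0,0,0.0035,0],[-1,0,0,0.0035,0]]]'
```

```text
time: 35.3
tool_pos: [0.638, 0.1911, -0.0009]
tool_rot: [-3.142, 0.0, 1.717]
contact_force: [-0.8, 0.5, -0.3]
opening: 0.0273
grip_force: 20.0
```

```bash
python3 -m jog '[[[-1,0,0,0.0008,0],[-1,0,0,0.0008,0]]]'; python3 -m jog '[[[0.5,0,0,0,0],[0.5,0,0,0,0],[0.5,0,0,0,0],[0.5,0,0,0,0],[0.5,0,0,0,0]]]';python3 -m jog '[[[0.5,0,0,-0.02,0],[0.5,0,0,-0.05,0],[0.5,0,0,-0.09,0],[0.5,0,0,-0.13,0],[0.5,0,0,-0.17,0]]]'; python3 -m jog '[[[1,-0.03,-0.03,0,0],[1,-0.06,-0.06,0,0],[1,-0.09,-0.09,0,0],[1,-0.1,-0.1,0,0],[1,-0.1,-0.1,0,0]]]'; python3 -m jog '[[[1,-0.03,-0.03,0,0],[1,-0.06,-0.06,0,0],[1,-0.09,-0.09,0,0],[1,-0.1,-0.1,0,0],[1,-0.1,-0.1,0,0]]]'
python3 - <<'E'
from h import *
s,im=snap('scene','s9'); _,im2=snap('side','s10')
cv2.imwrite('pics/c13.png',np.vstack([im[90:360,140:480],im2[90:360,180:520]])[:,:,::-1])
E
```

```text
time: 35.47
tool_pos: [0.6382, 0.1912, -0.0014]
tool_rot: [3.141, 0.0, 1.717]
contact_force: [-0.2, -0.3, 2.1]
opening: 0.0275
grip_force: 20.0
time: 35.88
tool_pos: [0.638, 0.1911, -0.0018]
tool_rot: [-3.141, 0.0, 1.717]
contact_force: [-0.1, -0.1, -1.2]
opening: 0.0563
grip_force: 0.0
time: 36.3
tool_pos: [0.6376, 0.1911, 0.1699]
tool_rot: [-3.141, 0.0, 1.717]
contact_force: [0.9, -0.2, -0.2]
opening: 0.0689
grip_force: 0.0
time: 36.72
tool_pos: [0.5517, 0.075, 0.1689]
tool_rot: [-3.141, 0.001, 1.714]
contact_force: [0.8, 0.4, 0.4]
opening: 0.091
grip_force: 0.0
time: 37.13
tool_pos: [0.4682, -0.0376, 0.1686]
tool_rot: [-3.141, 0.001, 1.714]
contact_force: [0.9, 0.2, -0.3]
opening: 0.0914
grip_force: 0.0
```

View pics/c13.png

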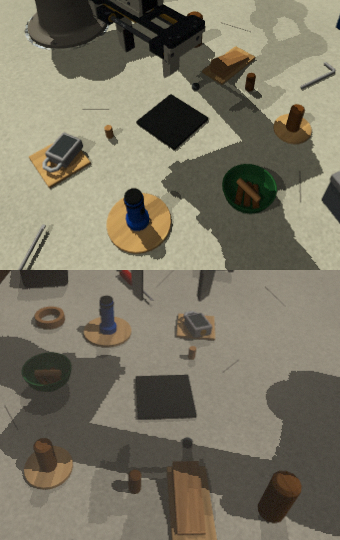

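The final views show the torch centred on the round plate (crop 138,222), the peg centred on the small plate (294,128), the wedge along the long plate, and the padlock flat on the square plate. The mat is empty and the bowl untouched.

```bash
python3 -c "
from cell import robot
print(robot.hand_in())"
```

```text
the job is handed in; nothing more can be done
None
```

The job is handed in at about 37 s with all four props on their own plates, the mat empty and the bowl untouched; I measured the padlock about 5 mm and the wedge about 7 mm off centre (limit 15 mm) and checked the torch and peg by eye in the final pictures, but the hand-in gave no verdict.

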